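Load the vial rack under the autosampler's hold-down flap

TASK

Load the rack of vials into the autosampler: press down the long rocker bar with one fingertip to hold the spring-loaded flap up, and keep holding it while the other finger pushes the rack along its tray, under the flap, until it is fully home against the back stop. Keep the flap clear of the vials until the rack is home, then let go so that the flap comes down on the vial caps. Only push the rack, do not lift it, and leave the things standing around undisturbed.

Things in the scene. Friction and masses are not known exactly. Their poses are not given: they have to be found in the camera images.
- station: Autosampler fixed on the bench. Origin: bench level, centre line of its loading tray; +x is the way the rack is pushed in, +y the hinge and rocker-bar side. Tray floor 6 mm thick, x = -142 to 90 mm, with guides along it at y = +/-24.5 to 30.5 (+y one up to z = 36, -y one to z = 20). Behind it a housing, x = 95 to 215, y = +/-75, 48 high, with a probe arm at x = 182 to 208, y = -27 to 71 up to z = 105.
- flap (a joint): Angle (rad) of flap and rocker bar, one rigid aluminium sheet. 0 = sprung shut, lid sloping 0.22 rad down to -y so that vials cannot pass; 0.22 = level, lying on the caps of a rack; 0.8 = fully open; over 0.4 the caps clear it well. Grows as the bar is pressed down: about 3 N at mid-bar starts it, 5 N holds it at 0.6. Let go, it springs shut.
- hinge (a point): Point on the hinge line of the flap, which runs along the station's x at y = 32, z = 52 mm, at the station's x = 0. The lid lies on the -y side of it (x = 8 to 82 mm, reaching 62 mm out from the hinge, over the tray, with eight dark needle ports), the rocker bar on the +y side.
- bar (a point): Point on the bar's upper face at mid-length (station x = -35 mm), 30 mm out from the hinge; moves with the flap. 60 mm above the bench when shut, about 43 mm at 0.6 rad. The bar is a smooth flat strip 4 mm thick, station x = -152 to 82 mm, 3 to 46 mm out from the hinge, free bench below: a fingertip can slide along it while pressing.
- rack: Loose grey vial rack, 0.1 to 0.25 kg, on the tray in front of the flap, between the guides (2.5 mm free each side). 90 mm long (x), 44 wide (y), block 24 high, with 8 capped amber vials fixed in it, caps up to 40 mm above the underside. Origin: centre of the underside. At its -x end an upright finger plate, 44 wide, 4 thick, up to 52 mm above the underside.
- plate (a point): Point on the outer (-x) face of the rack's finger plate, on the centre line, 42 mm above the rack's underside (45 mm behind the rack's origin): the place to push.
- seat (a point): Point fixed on the tray floor where the rack's origin lies when it is fully home, its +x end against the aluminium back stop (stop face at station x = 84 mm). 39 mm ahead of the station's origin, 6 mm above the bench; axes as the station's.
- vial_a: Spare loose vial, 12 mm across, 32 mm high, standing at the right of the tray; origin under its centre. Leave alone.
- vial_b: Second spare loose vial, the same. Leave alone.
- beaker: Clear beaker 52 mm across, 60 mm high, standing to the left of the rocker bar; origin under its centre. Leave alone.
- cap_jar: White jar 44 mm across, 48 mm high, standing to the left of the rocker bar; origin under its centre. Leave alone.
- bottle_a: White bottle with a blue cap, 56 mm across, 115 mm high, to the right of the flap; origin under its centre. Leave alone.
- marker: Black marker pen lying on the bench at the right, 115 mm long, 12 mm thick; origin under its middle. Leave alone.
Mind the look-alikes: they are no part of the job. What is shaped like the rack but red is not meant.

How it is judged:
By the outcome, as a careful person would: the job done as asked, in the order asked, and still so for the second after the job is handed in, with the robot touching nothing.
It also fails if it takes over 48 s, if anything falls off the work surface, if the arm or the gripper's body presses on something with over 40 N, if the wrist force passes 120 N, or if a joint passes its speed limit or range.

ROBOT

A 7-joint arm with a two-finger parallel gripper is mounted at the origin on the work surface. World frame = base frame: x ahead of the robot, y to its left, z up, the work surface at z = 0. Lengths are in m, angles in rad, forces in N, time in s.
With the tool pointing down it reaches from about 0.35 to 0.9 m from the base axis. Payload 8.1 kg.
Tool frame: the origin (TCP) lies at the very end of the fingers, on their centre line; the grasp point (between the pads) lies robot.grasp_offset behind it (robot.grasp_offset is the distance from the TCP to the grasp point, in m); z points along the fingers, y is the direction in which the jaws open and shut (so a half turn about z gives the same grasp; the last joint's range is limited). The gripper opens to 85 mm and grips with 20 to 120 N. Pads are 22 mm wide; open, the fingers measure 114 mm over their backs; the gripper's body (76 mm by 85 mm) begins 54 mm behind the grasp point. The pads swing forward as they close: fully open they stand 13 mm farther back than shut.
Start: joints at [1.214, 0.434, 0.025, 1.573, -0.012, 1.134, -0.075], TCP at [0.157, -0.605, 0.205] pointing down, gripper open.
Joint ranges: [-2.62, 2.62], [-0.44, 2.09], [-1.27, 1.32], [0.08, 2.57], [-1.32, 4.46], [0.12, 2], [-2.74, 2.74]. Speed limits (rad/s): [2.22, 2.22, 3.01, 3.01, 3.14, 3.14, 3.14].

INTERFACE

Orientations are given as a 3x3 rotation matrix whose columns are the frame's x, y, z axes.
In Python, from station import robot gives the robot as it stands.
- The arm moves only by the tool play_rows, never from a script. Its argument "motion" is a list of rows, each a list of 3 entries, a list of its own where there are three numbers: the shift along the tool's x, y, z in mm, then the turn about the tool's z in rad, then the opening, from -1 (shut) to 1 (fully open). A call has 1 to 12 rows; each row is the pose to reach, as a shift and turn from the pose measured when the call began, along the tool's axes at that moment; what a row does not reach only later rows make up. A row lasts 1/12 s, in which the tool goes at most 41.7 mm and 7.16 degrees, less where a joint would pass 70% of its speed; a pose out of reach is approached as far as the arm can. A call with a gripper value outside its range is refused whole. The fingers move at their own pace and stop on an object; the grip force is fixed at half the most. Time passes only in rows, so rows that repeat a pose let the fingers close. It gives the time, the measured TCP pose, the force and the opening at its end, in the units of the state.
- robot.get_obs(): the state, without advancing time (a new reading comes with each control period).
- robot.camera(name): name is "scene" or "top" or "wrist"; returns (picture, depth): 384x512x3 uint8, blue, green, red; 384x512 float32, m along the optical axis (not along the pixel's ray), 0 where there is no reading.
- robot.calibration(name): a dict with "fx", "fy", "cx", "cy" (pixels), "world_from_camera" (4x4, takes a point from camera to world coordinates); the wrist camera has in their place "T_tool_cam" (4x4, takes a point from camera to tool coordinates, whose origin is the TCP and whose axes are the flange's). Camera axes: x right, y down, z forward; pixel columns grow to the right and rows downward; lengths in m; the calibration is good to about 2 mm. A picture is of the moment at which its call begins: read the wrist's pose just before it. calibration takes no time and is no camera call.
- robot.sign_off(): hands the job in, once; it reports no verdict.
The state is a dict: "time": time; "joint_pos": joint angles; "dq": joint speeds; "joint_efforts": joint torques, N m; "eef_pos": TCP position; "eef_rot": TCP orientation; "ft_force": force on the tool from outside, world axes, zero at the start; "wrist_torque": the same for the moment, N m; "gripper_width": finger opening in m.
Only numpy, scipy, OpenCV 4.12 (cv2) and the standard library are available. Lean on these libraries where they do the work, as an engineer would, in place of code of your own. Each camera call takes 0.05 s, during which the arm holds its last target. There are 200 camera calls.

## Working session

There is one attempt and no reset: what is moved stays moved. The work goes in short steps, Python scripts to look and compute and a tool call to move; the robot and the scene stay as the last step left them, time stands still between calls to the robot, and variables do not carry over. Pictures are saved under pics/ and viewed, about 8 in all and at most 12, crops included, and the job is handed in when it is done.

Besides the shell and the picture viewer there is one more tool, called after "Call:" as a command line: name --argument value ..., lists and objects as JSON in quotes. play_rows: Moves the arm, as the interface text tells. Its arguments: {"type":"object","properties":{"motion":{"type":"array","items":{"type":"array"}}},"required":["motion"]}

```bash
mkdir -p pics; ls; python3 - <<'E'
from station import robot
import cv2,numpy as np
o=robot.get_obs(); print(o['time'],o['eef_pos'],np.round(o['eef_rot'],3),o['gripper_width'],robot.grasp_offset)
for n in ('scene','top'):
    p,d=robot.camera(n); cv2.imwrite(f'pics/{n}0.png',p); np.save(f'pics/{n}0.npy',d)
    print(n,robot.calibration(n))
E
```

```text
pics
0.0 [ 0.15671727 -0.60448629  0.2041322 ] [[ 0.968  0.251 -0.001]
 [ 0.251 -0.968  0.001]
 [-0.    -0.002 -1.   ]] 0.0853667503317592 0.0187
scene {'fx': 382.7729845979105, 'fy': 382.7729845979105, 'cx': 257.08647047074203, 'cy': 194.28479634771296, 'world_from_camera': array([[-0.7393604 ,  0.49117659, -0.4605342 ,  0.90435503],
       [ 0.67327387,  0.53225701, -0.51322975,  0.39552376],
       [-0.00696388, -0.6895274 , -0.72422612,  0.60619641],
       [ 0.        ,  0.        ,  0.        ,  1.        ]])}
top {'fx': 393.44907012160655, 'fy': 393.44907012160655, 'cx': 256.4877425319692, 'cy': 193.92917106747913, 'world_from_camera': array([[-0.00437306, -0.99783542,  0.06561524,  0.48825735],
       [-0.99984632,  0.00547694,  0.01665322,  0.01338079],
       [-0.01697654, -0.06553233, -0.99770602,  0.96436578],
       [ 0.        ,  0.        ,  0.        ,  1.        ]])}
```

View pics/top0.png

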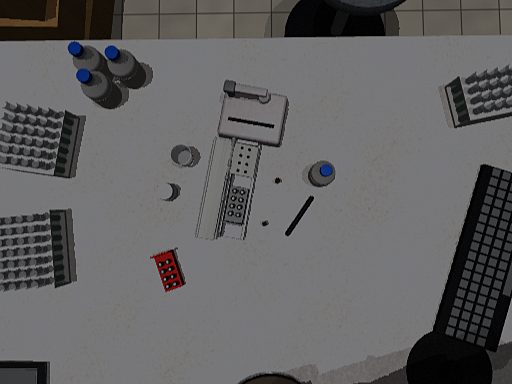

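View pics/scene0.png

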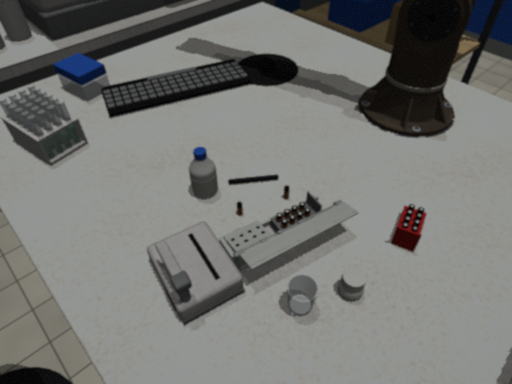

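Top view: the station is at about (240,170) with the housing at (252,118), bar at (212,190), grey rack at (237,204) and the red look-alike at (168,270), which is not meant. I'll enlarge the station to confirm.

```bash
python3 - <<'E'
import cv2,numpy as np
p=cv2.imread('pics/top0.png')[70:250,155:345]
p=cv2.resize(p,None,fx=3.3,fy=3.3,interpolation=cv2.INTER_CUBIC); cv2.imwrite('pics/c1.png',np.clip(p*1.5,0,255).astype('u1'))
E
```

```text
(no output)
```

View pics/c1.png

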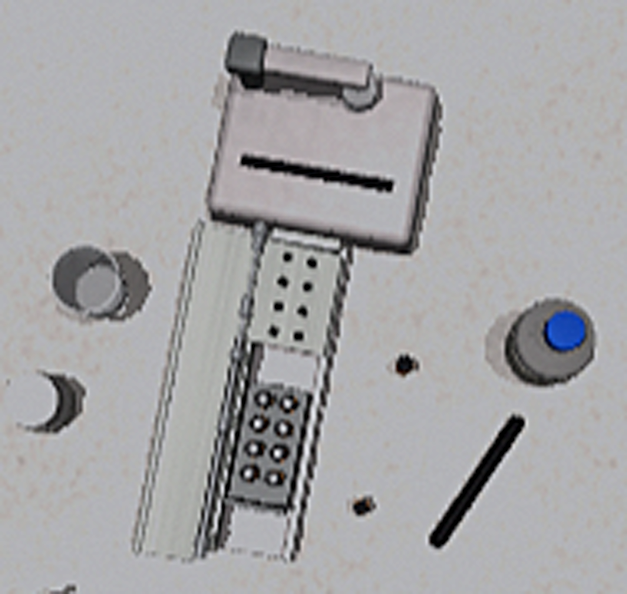

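The crop confirms the scene. The grey rack with 8 vials is at crop (270,440), on the tray in front of the lid with 8 ports at (295,295). The red rack lies off the tray. Next I'll fit the station pose.

```bash
cat > h.py <<'E'
from station import robot
import numpy as np, cv2
from scipy.optimize import least_squares
def proj(P,c,W):
    Q=(np.asarray(P)-W[:3,3])@W[:3,:3]
    return np.c_[c['fx']*Q[:,0]/Q[:,2]+c['cx'], c['fy']*Q[:,1]/Q[:,2]+c['cy']]
def st(q,P):  # station (mm) -> world m
    P=np.asarray(P,float)/1000; c,s=np.cos(q[2]),np.sin(q[2])
    return np.c_[q[0]+c*P[:,0]-s*P[:,1], q[1]+s*P[:,0]+c*P[:,1], P[:,2]]
E
python3 - <<'E'
from h import *
c=robot.calibration('top')
S=[(95,75,48),(95,-75,48),(215,-75,48),(-152,77,64),(-152,35.5,56),(82,77,64),(-142,-30.5,20),(8,-28,40)]
U=np.array([(210,216),(415,250),(438,88),(134,553),(195,559),(196,222),(295,560),(323,352)])/3.3+[155,70]
f=lambda q:(proj(st(q,S),c,c['world_from_camera'])-U).ravel()
r=least_squares(f,[.55,.03,-.2],loss='soft_l1'); print(r.x, f(r.x).reshape(-1,2).round(1))
q=r.x; np.save('q.npy',q)
# rack plate from depth: pixels whose height/stn coords lie on tray
d=np.load('pics/top0.npy'); v,u=np.indices(d.shape); W=c['world_from_camera']
P=np.stack([(u-c['cx'])/c['fx']*d,(v-c['cy'])/c['fy']*d,d],-1)@W[:3,:3].T+W[:3,3]
R=np.array([[np.cos(q[2]),-np.sin(q[2])],[np.sin(q[2]),np.cos(q[2])]])
s=(P[...,:2]-q[:2])@R*1000; z=P[...,2]*1000
for x in range(-150,60,5):
    m=(abs(s[...,0]-x)<2.5)&(abs(s[...,1])<18)&(d>0)
    if m.any(): print(x,m.sum(),np.percentile(z[m],[10,50,95]).round())
hm=(z>40)&(z<55)&(s[...,0]>80)&(s[...,0]<230)&(abs(s[...,1])<95)
print(cv2.minAreaRect((P[...,:2][hm]*1000).astype('f4')), st(q,[(155,0,48)]))
# rack caps pixel->station (vial centres, z=46)
E
```

```text
[ 0.58421968  0.06397438 -0.18401077] [[-1.2 -1.6]
 [-0.7 -0.9]
 [ 1.1 -1.2]
 [ 0.2 -0.2]
 [-0.1  1.1]
 [ 0.4  0.3]
 [-0.6  0.8]
 [ 0.9  1.3]]
-150 30 [-2.  0.  3.]
-145 30 [-1.  0.  3.]
-140 29 [-2.  2.  8.]
-135 31 [5. 6. 9.]
-130 31 [4. 6. 9.]
-125 30 [4. 6. 9.]
-120 31 [4. 7. 9.]
-115 30 [4. 5. 9.]
-110 27 [3. 7. 9.]
-105 32 [45. 58. 61.]
-100 32 [28. 30. 32.]
-95 31 [28. 31. 33.]
-90 33 [28. 30. 40.]
-85 32 [28. 45. 47.]
-80 33 [30. 42. 48.]
-75 32 [28. 30. 34.]
-70 32 [28. 30. 48.]
-65 34 [29. 44. 48.]
-60 30 [29. 31. 47.]
-55 31 [28. 30. 31.]
-50 34 [28. 39. 47.]
-45 33 [29. 45. 48.]
-40 30 [28. 30. 40.]
-35 36 [28. 31. 46.]
-30 31 [30. 45. 48.]
-25 30 [29. 33. 48.]
-20 31 [28. 30. 32.]
-15 17 [ 4.  7. 30.]
-10 29 [4. 6. 8.]
-5 31 [4. 5. 9.]
0 29 [5. 7. 8.]
5 31 [4. 6. 8.]
10 48 [ 4.  8. 45.]
15 37 [ 7. 41. 45.]
20 33 [38. 43. 46.]
25 33 [39. 42. 46.]
30 33 [38. 42. 47.]
35 34 [39. 42. 48.]
40 30 [39. 42. 46.]
45 33 [39. 43. 47.]
50 33 [39. 41. 46.]
55 33 [38. 43. 46.]
((730.0383911132812, 39.51926803588867), (149.94061279296875, 135.32180786132812), 80.44686889648438) [[0.73660293 0.03561339 0.048     ]]
```

```bash
cat >> h.py <<'E'
def goto(P,q=None):  # P station mm, prints tool shift mm and turn
    q=np.load('q.npy') if q is None else q
    o=robot.get_obs(); R=np.array(o['eef_rot']); t=st(q,[P])[0]
    yaw=np.arctan2(R[1,0],R[0,0])
    cur=(np.array(o['eef_pos'])-[q[0],q[1],0]); c,s=np.cos(q[2]),np.sin(q[2])
    print('t',round(o['time'],2),'stn pos',(np.array([c*cur[0]+s*cur[1],-s*cur[0]+c*cur[1],cur[2]])*1000).round(1),'shift',((t-o['eef_pos'])@R*1000).round(1),'turn',round(yaw-q[2],4),'F',np.round(o['ft_force'],1),'w',round(o['gripper_width']*1000,1), 'tilt',R[:,2].round(3))
E
python3 -c "
from h import *
goto((-130,30,200)); print(robot.get_obs()['joint_pos'])"
```

```text
t 0.1 stn pos [-298.  -735.4  204.2] shift [ 476.5 -622.1    5. ] turn 0.4377 F [ 0.2 -0.6 -0.5] w 85.5 tilt [-0.     0.001 -1.   ]
[ 1.21441141  0.43512618  0.02500409  1.57404631 -0.01160687  1.13399331
 -0.07513055]
```

Call:
play_rows --motion '[[[33,-23,0],0.03,1],[[66,-46,0],0.06,1],[[99,-69,0],0.09,1],[[132,-92,0],0.12,1],[[165,-115,0],0.15,1],[[198,-138,0],0.18,1],[[231,-161,0],0.21,1],[[264,-184,0],0.24,1],[[297,-207,0],0.27,1],[[331,-230,0],0.3,1],[[350,-265,0],0.33,1],[[365,-300,0],0.36,1]]'

```text
time: 1.1
eef_pos: [0.4362, -0.2202, 0.2042]
eef_rot: [[0.994, -0.106, -0.0], [-0.106, -0.994, 0.002], [-0.0, -0.002, -1.0]]
ft_force: [-0.1, -0.5, -0.8]
gripper_width: 0.0856
```

```bash
python3 -c "
from h import *
goto((-130,30,200)); print(robot.get_obs()['joint_pos'])"
```

```text
t 1.1 stn pos [ -93.5 -306.5  204.2] shift [ -10.3 -338.3    4.8] turn 0.0775 F [-0.1 -0.5 -0.8] w 85.6 tilt [-0.     0.002 -1.   ]
[ 0.46919862  0.22306449 -0.13182478  1.88723137  0.03197467  1.03423421
 -1.35305228]
```

Call:
play_rows --motion '[[[-1,-34,0],0.01,1],[[-2,-68,0],0.02,1],[[-3,-102,0],0.03,1],[[-4,-136,0],0.04,1],[[-5,-170,0],0.05,1],[[-6,-204,0],0.06,1],[[-7,-238,0],0.07,1],[[-8,-272,0],0.08,1],[[-9,-306,0],0.08,0.6],[[-10,-330,3],0.08,0.3],[[-10,-338,5],0.08,0.2],[[-10,-338,5],0.08,0.2]]'

```text
time: 2.1
eef_pos: [0.4616, 0.1191, 0.1992]
eef_rot: [[0.983, -0.182, -0.001], [-0.182, -0.983, 0.002], [-0.002, -0.002, -1.0]]
ft_force: [0.9, -0.0, -0.0]
gripper_width: 0.0508
```

```bash
python3 - <<'E'
from h import *
goto((-130,30,200)); o=robot.get_obs();print(o['joint_pos'])
p,d=robot.camera('wrist'); cv2.imwrite('pics/w1.png',np.clip(p*1.4,0,255).astype('u1')); np.savez('pics/w1.npz',d=d,R=o['eef_rot'],t=o['eef_pos'])
print(robot.calibration('wrist'))
E
```

```text
t 2.1 stn pos [-130.7   31.7  199.2] shift [ 0.7  1.7 -0.8] turn 0.0015 F [ 0.9 -0.  -0. ] w 50.8 tilt [-0.001  0.002 -1.   ]
[-0.06100281  0.22819869 -0.35932254  1.9056813   0.09008695  1.02402202
 -2.21205926]
{'fx': 275.5770574836924, 'fy': 275.5770574836924, 'cx': 257.7196766654199, 'cy': 190.3766074728863, 'T_tool_cam': array([[-4.18388073e-04, -9.55655701e-01, -2.94486002e-01,
         7.48509383e-02],
       [ 9.99999580e-01, -6.40135555e-04,  6.56606067e-04,
         1.34574913e-03],
       [-8.16000291e-04, -2.94485603e-01,  9.55655567e-01,
        -1.67578431e-01],
       [ 0.00000000e+00,  0.00000000e+00,  0.00000000e+00,
         1.00000000e+00]])}
```

View pics/w1.png

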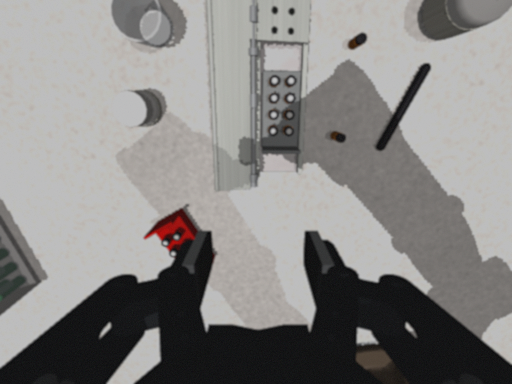

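Wrist view: the bar's near end runs (214,190) to (250,187), the tray's near -y corner is at (298,171), the rack plate at (281,150), and the fingertips at (205,235) and (312,235). I'll refine the pose from these.

```bash
python3 - <<'E'
from h import *
w=np.load('pics/w1.npz'); d=w['d']; c=robot.calibration('wrist'); T=c['T_tool_cam']
v,u=np.indices(d.shape)
Pt=np.stack([(u-c['cx'])/c['fx']*d,(v-c['cy'])/c['fy']*d,d],-1)@T[:3,:3].T+T[:3,3]
for a,b in((190,225),(295,335)):
    m=(u>a)&(u<b)&(v>225)&(v<262)&(d>0)&(d<.24); Q=Pt[m]*1000
    if len(Q): print('tip',len(Q),Q.min(0).round(1),Q.max(0).round(1))
P=Pt@w['R'].T+w['t']
W=np.eye(4); W[:3,:3]=w['R']@T[:3,:3]; W[:3,3]=w['R']@T[:3,3]+w['t']
S=[(-152,77,64),(-152,35.5,56),(-142,-30.5,20)]; U=np.array([(214,190),(250,187),(298,171)])
q0=np.load('q.npy')
print('resid',(proj(st(q0,S),c,W)-U).round(1))
def srt(q):
    R=np.array([[np.cos(q[2]),-np.sin(q[2])],[np.sin(q[2]),np.cos(q[2])]])
    return (P[...,:2]-q[:2])@R*1000
z=P[...,2]*1000; s=srt(q0); ok=(d>.1)&(v<215)
# bar outer edge per x, near end, plate
for x in range(-140,0,20):
    m=ok&(abs(s[...,0]-x)<4)&(s[...,1]>40)&(s[...,1]<100)&(z>40); print(x,'outer y',np.percentile(s[...,1][m],99).round(1),'z',z[m].max().round(1), end='; ')
    m=ok&(abs(s[...,0]-x)<4)&(abs(s[...,1]+27)<12)&(z>13)&(z<26); print('guide -y',np.percentile(s[...,1][m],[2,50,98]).round(1) if m.any() else None)
m=ok&(s[...,1]>50)&(s[...,1]<75)&(z>40)&(s[...,0]<0); print('bar near end',np.percentile(s[...,0][m],.3))
m=ok&(abs(s[...,1])<18)&(z>50)&(s[...,0]<-70); print('plate x',np.percentile(s[...,0][m],[1,10,50,90,99]).round(1),'z',np.percentile(z[m],[50,99]),'y',s[...,1][m].min())
m=ok&(abs(s[...,1])<40)&(z>50)&(s[...,0]<-85)&(s[...,1]<28); print('plate y',np.percentile(s[...,1][m],[1,99]).round(1))
bench=ok&(abs(z)<10)&(s[...,0]<-160); print('bench z',np.median(z[bench]))
E
```

```text
tip 617 [ -8.8 -33.8 -62.7] [ 11.4 -24.  -27. ]
tip 823 [ -8.7  26.6 -63.4] [ 11.3  40.7 -27.9]
resid [[3.3 2.5]
 [3.4 3.5]
 [6.8 3.9]]
-140 outer y 80.6 z 64.2; guide -y [-25.7 -22.9 -20.3]
-120 outer y 80.4 z 63.9; guide -y [-26.2 -23.3 -20.3]
-100 outer y 79.8 z 63.7; guide -y [-26.3 -22.6 -20.2]
-80 outer y 80.0 z 64.5; guide -y [-25.3 -22.8 -20.3]
-60 outer y 80.1 z 64.4; guide -y [-25.6 -23.2 -20.4]
-40 outer y 80.3 z 64.8; guide -y [-25.7 -23.1 -20.4]
-20 outer y 80.2 z 65.4; guide -y [-26.  -23.2 -20.6]
bar near end -150.0239779678973
plate x [-107.6 -107.4 -105.3 -104.  -103.7] z [56.29651548 58.00691603] y -17.282151246990246
plate y [-16.6  25.7]
bench z -1.4300484148529191
```

```bash
python3 - <<'E'
from h import *
w=np.load('pics/w1.npz'); d=w['d']; c=robot.calibration('wrist'); T=c['T_tool_cam']
v,u=np.indices(d.shape)
Pt=(np.stack([(u-c['cx'])/c['fx']*d,(v-c['cy'])/c['fy']*d,d],-1)@T[:3,:3].T+T[:3,3])*1000
for col in (204,312):
    for r in range(222,262,4): print(col,r,d[r,col].round(3),Pt[r,col].round(1))
q=np.load('q.npy'); q=np.r_[st(q,[(-1,0,0)])[0][:2],q[2]]
q=np.r_[st(q,[(-1,0,0)])[0][:2],q[2]] if 0 else q
q0=np.load('q.npy'); o=st(q0,[(1.5,3.8,0)])[0]; q=np.r_[o[:2],q0[2]]; np.save('q.npy',q); print(q)
goto((-132,30,75))
E
```

```text
204 222 0.4 [-86.9 -76.5 201.6]
204 226 0.403 [-93.7 -77.1 202.6]
204 230 0.403 [-99.  -76.9 200.3]
204 234 0.144 [ 10.6 -26.7 -36.5]
204 238 0.141 [ 10.  -26.1 -39.9]
204 242 0.137 [  9.9 -25.3 -44.1]
204 246 0.132 [ 10.8 -24.2 -49.7]
204 250 0.131 [  9.1 -24.2 -50.6]
204 254 0.132 [  6.8 -24.3 -50.3]
204 258 0.132 [  5.1 -24.3 -51.1]
312 222 0.4 [-86.6  80.3 200.7]
312 226 0.401 [-92.8  80.6 200.4]
312 230 0.403 [-99.1  80.9 200.1]
312 234 0.143 [ 11.   29.6 -37.4]
312 238 0.139 [ 10.9  28.8 -41.7]
312 242 0.135 [ 10.8  28.1 -45.7]
312 246 0.132 [ 10.4  27.5 -49. ]
312 250 0.131 [  9.4  27.1 -51.1]
312 254 0.129 [  8.5  26.8 -53.3]
312 258 0.13 [  6.   27.  -52.6]
[ 0.58638966  0.06743577 -0.18401077]
t 2.15 stn pos [-131.6   25.9  199.3] shift [ -0.2  -4.  124.3] turn -0.0008 F [ 0.1 -1.7  0.2] w 51.1 tilt [-0.001  0.001 -1.   ]
```

Call:
play_rows --motion '[[[0,-4,25],0,0.2],[[0,-4,55],0,0.2],[[0,-4,85],0,0.2],[[0,-4,110],0,0.2],[[0,-4,122],0,0.2],[[0,-4,124],0,0.2],[[0,-4,124],0,0.2]]'

```text
time: 2.73
eef_pos: [0.4619, 0.1191, 0.0749]
eef_rot: [[0.983, -0.186, -0.003], [-0.186, -0.983, 0.0], [-0.003, 0.001, -1.0]]
ft_force: [0.6, -0.5, -0.1]
gripper_width: 0.0512
```

```bash
python3 - <<'E'
from h import *
goto((-132,30,75))
p,d=robot.camera('wrist'); cv2.imwrite('pics/w2.png',np.clip(p*1.6,0,255).astype('u1'))
E
```

```text
t 2.73 stn pos [-131.8   28.1   74.9] shift [-0.2 -1.9 -0.1] turn -0.0029 F [ 0.6 -0.5 -0.1] w 51.2 tilt [-0.003  0.    -1.   ]
```

View pics/w2.png

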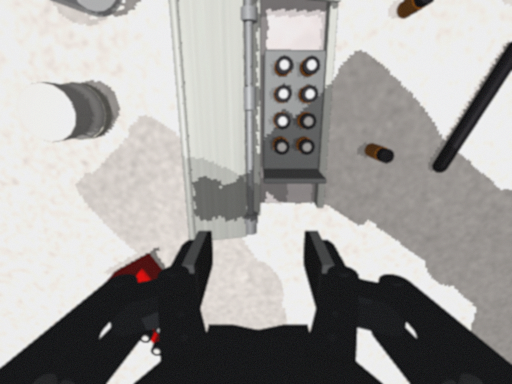

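The bar's near end is at (220,237), the plate at (293,176), and the fingers are still above and behind. I'll descend stepwise, watching the force.

Call:
play_rows --motion '[[[0,-2,5],0,0.2],[[0,-2,9],0,0.2],[[0,-2,12],0,0.2],[[0,-2,14],0,0.2],[[0,-2,14],0,0.2]]'

```text
time: 3.2
eef_pos: [0.4628, 0.1217, 0.0615]
eef_rot: [[0.983, -0.185, -0.002], [-0.185, -0.983, 0.001], [-0.002, -0.0, -1.0]]
ft_force: [0.1, -0.2, -0.5]
gripper_width: 0.0512
```

Call:
play_rows --motion '[[[0,0,3],0,0.2],[[0,0,6],0,0.2],[[0,0,9],0,0.2],[[0,0,9],0,0.2]]'

```text
time: 3.53
eef_pos: [0.4624, 0.1216, 0.0519]
eef_rot: [[0.983, -0.185, -0.003], [-0.185, -0.983, 0.0], [-0.003, 0.0, -1.0]]
ft_force: [0.2, -0.5, 0.1]
gripper_width: 0.0507
```

Call:
play_rows --motion '[[[0,0,3],0,0.2],[[0,0,5],0,0.2],[[0,0,7],0,0.2],[[0,0,7],0,0.2]]'

```text
time: 3.87
eef_pos: [0.4621, 0.1215, 0.0445]
eef_rot: [[0.983, -0.185, -0.003], [-0.185, -0.983, 0.0], [-0.003, 0.0, -1.0]]
ft_force: [-0.2, 0.4, -0.4]
gripper_width: 0.0513
```

```bash
python3 - <<'E'
from h import *
goto((-132,30,75))
p,d=robot.camera('scene'); c=robot.calibration('scene'); u=proj(st(np.load('q.npy'),[(-80,30,60)]),c,c['world_from_camera'])[0]; print(u)
a,b=int(u[0])-70,int(u[1])-70; cr=p[b:b+120,a:a+150]; cv2.imwrite('pics/s1.png',np.clip(cv2.resize(cr,None,fx=5,fy=5,interpolation=2)*1.8,0,255).astype('u1')); print(a,b)
E
```

```text
t 3.87 stn pos [-132.1   30.4   44.5] shift [ -0.    0.4 -30.5] turn -0.0023 F [-0.2  0.4 -0.4] w 51.3 tilt [-0.003  0.    -1.   ]
[311.10206302 211.98890195]
241 141
```

View pics/s1.png

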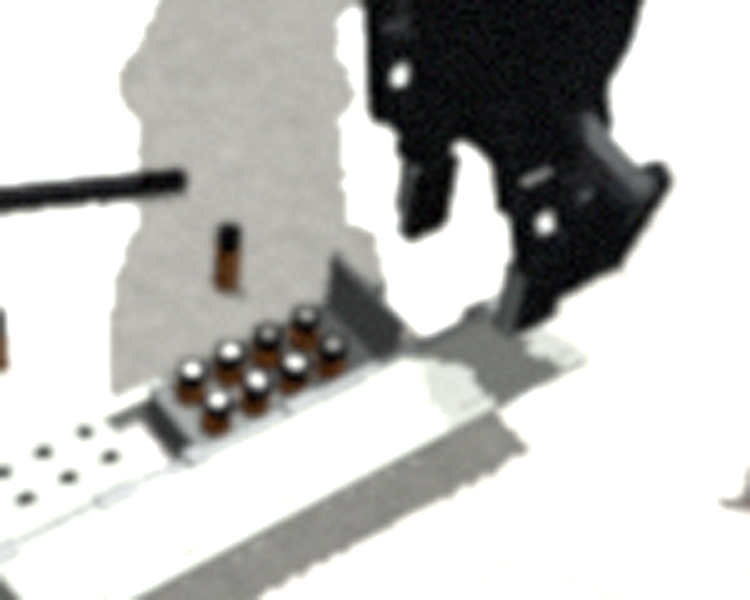

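The scene crop shows the left fingertip just above the bar end at (510,320), the plate at (365,310), and the other finger clear. The tips sit about 25 mm behind the TCP, so I'll continue down.

Call:
play_rows --motion '[[[0,0,3],0,0.2],[[0,0,6],0,0.2],[[0,0,8],0,0.2],[[0,0,8],0,0.2]]'

```text
time: 4.25
eef_pos: [0.4619, 0.1214, 0.0362]
eef_rot: [[0.983, -0.185, -0.004], [-0.185, -0.983, -0.0], [-0.004, 0.001, -1.0]]
ft_force: [0.2, 0.3, 0.9]
gripper_width: 0.0515
```

Call:
play_rows --motion '[[[0,0,2],0,0.2],[[0,0,4],0,0.2],[[0,0,5],0,0.2],[[0,0,5],0,0.2]]'

```text
time: 4.58
eef_pos: [0.4618, 0.1214, 0.031]
eef_rot: [[0.983, -0.185, -0.004], [-0.185, -0.983, -0.0], [-0.004, 0.001, -1.0]]
ft_force: [-0.4, -1.8, 0.9]
gripper_width: 0.0514
```

Call:
play_rows --motion '[[[0,0,2],0,0.2],[[0,0,4],0,0.2],[[0,0,6],0,0.2],[[0,0,6],0,0.2]]'

```text
time: 4.92
eef_pos: [0.4621, 0.1221, 0.0249]
eef_rot: [[0.983, -0.185, -0.003], [-0.185, -0.983, 0.001], [-0.003, -0.0, -1.0]]
ft_force: [-0.2, 3.3, 4.2]
gripper_width: 0.0513
```

```bash
cat >> h.py <<'E'
def lid():  # lid height profile (station) from top and scene depth
    q=np.load('q.npy')
    for n in ('top','scene'):
        c=robot.calibration(n); W=c['world_from_camera']; d=robot.camera(n)[1]; v,u=np.indices(d.shape)
        P=np.stack([(u-c['cx'])/c['fx']*d,(v-c['cy'])/c['fy']*d,d],-1)@W[:3,:3].T+W[:3,3]
        R=np.array([[np.cos(q[2]),-np.sin(q[2])],[np.sin(q[2]),np.cos(q[2])]])
        s=(P[...,:2]-q[:2])@R*1000; z=P[...,2]*1000
        m=(s[...,0]>25)&(s[...,0]<70)&(s[...,1]<20)&(s[...,1]>-26)&(z>30)
        k=np.polyfit(s[...,1][m],z[m],1) if m.sum()>20 else [0,0]; 
        b=(s[...,0]>0)&(s[...,0]<80)&(s[...,1]>42)&(s[...,1]<74)&(z>20)
        kb=np.polyfit(s[...,1][b],z[b],1) if b.sum()>20 else [0,0]
        print(n,m.sum(),'angle lid',round(.22-np.arctan(k[0]),3),'bar',round(.22-np.arctan(kb[0]),3), b.sum())
E
python3 -c "
from h import *
goto((-132,30,75)); lid()"
```

```text
t 4.92 stn pos [-132.2   31.    24.9] shift [ -0.    1.  -50.1] turn -0.0018 F [-0.2  3.3  4.2] w 51.3 tilt [-0.003  0.001 -1.   ]
top 375 angle lid 0.207 bar 0.195 473
scene 474 angle lid 0.188 bar 0.193 682
```

Flap measures about 0.2 rad. Pressing on.

Call:
play_rows --motion '[[[0,0,2],0,0.2],[[0,0,5],0,0.2],[[0,0,8],0,0.2],[[0,0,10],0,0.2],[[0,0,11],0,0.2],[[0,0,11],0,0.2]]'

```text
time: 5.52
eef_pos: [0.462, 0.1209, 0.0139]
eef_rot: [[0.983, -0.186, -0.004], [-0.186, -0.983, -0.001], [-0.004, 0.001, -1.0]]
ft_force: [-0.7, -1.0, 7.4]
gripper_width: 0.0511
```

```bash
python3 -c "
from h import *
goto((-132,30,14)); lid()"
```

```text
t 5.52 stn pos [-132.1   29.8   13.9] shift [ 0.1 -0.2 -0.1] turn -0.0026 F [-0.7 -1.   7.4] w 51.1 tilt [-0.004 -0.001 -1.   ]
top 375 angle lid 0.663 bar 0.641 412
scene 605 angle lid 0.649 bar 0.654 864
```

Flap is at about 0.65, so I'll start pushing along +x while holding z.

Call:
play_rows --motion '[[[4,0,0],0,0.2],[[8,0,0],0,0.2],[[11,0,0],0,0.2],[[14,0,0],0,0.2],[[18,0,0],0,0.2],[[22,0,0],0,0.2],[[26,0,0],0,0.2],[[30,0,0],0,0.2],[[34,0,0],0,0.2],[[38,0,0],0,0.2],[[40,0,0],0,0.2],[[40,0,0],0,0.2]]'

```text
time: 6.62
eef_pos: [0.5004, 0.1138, 0.0136]
eef_rot: [[0.983, -0.185, -0.005], [-0.185, -0.983, -0.001], [-0.005, 0.002, -1.0]]
ft_force: [-4.6, 3.7, 5.3]
gripper_width: 0.0512
```

```bash
python3 - <<'E'
from h import *
goto((-17,30,14)); lid()
p,d=robot.camera('scene'); cr=p[130:260,200:360]; cv2.imwrite('pics/s2.png',np.clip(cv2.resize(cr,None,fx=4.5,fy=4.5,interpolation=2)*1.5,0,255).astype('u1'))
E
```

```text
t 6.62 stn pos [-93.   29.9  13.6] shift [76.  -0.3 -0.8] turn -0.0022 F [-4.6  3.7  5.3] w 51.2 tilt [-0.005 -0.001 -1.   ]
top 375 angle lid 0.673 bar 0.659 399
scene 608 angle lid 0.671 bar 0.663 873
```

View pics/s2.png

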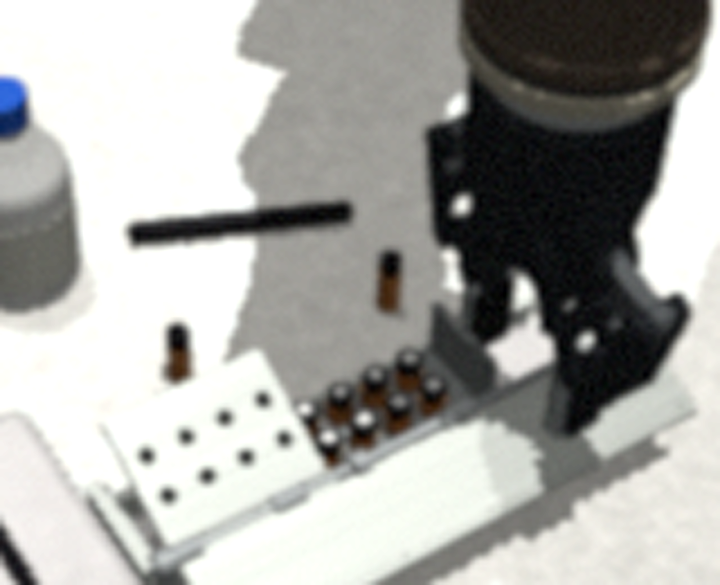

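The flap is up and the finger is behind the plate at (465,345). The first vials are going under the lid. Continuing.

Call:
play_rows --motion '[[[5,0,0],0,0.2],[[10,0,0],0,0.2],[[15,0,-0.5],0,0.2],[[20,0,-0.5],0,0.2],[[25,0,-0.5],0,0.2],[[30,0,-0.5],0,0.2],[[35,0,-0.5],0,0.2],[[40,0,-0.5],0,0.2],[[45,0,-0.5],0,0.2],[[50,0,-0.5],0,0.2],[[55,0,-0.5],0,0.2],[[60,0,-0.5],0,0.2]]'

```text
time: 7.77
eef_pos: [0.5578, 0.1033, 0.0134]
eef_rot: [[0.983, -0.184, -0.008], [-0.184, -0.983, -0.001], [-0.008, 0.002, -1.0]]
ft_force: [-5.7, 3.8, 6.2]
gripper_width: 0.0511
```

```bash
python3 -c "
from h import *
goto((-17,30,14)); lid()"
```

```text
t 7.77 stn pos [-34.6  30.   13.4] shift [17.6  0.  -0.7] turn -0.0011 F [-5.7  3.8  6.2] w 51.1 tilt [-0.008 -0.001 -1.   ]
top 334 angle lid -0.658 bar 0.728 32
scene 616 angle lid -0.024 bar 1.665 2848
```

Call:
play_rows --motion '[[[3,0,0],0,0.2],[[6,0,0],0,0.2],[[9,0,0],0,0.2],[[11,0,-0.5],0,0.2],[[13,0,-0.5],0,0.2],[[14,0,-0.5],0,0.2],[[14,0,-0.5],0,0.2]]'

```text
time: 8.45
eef_pos: [0.5713, 0.1011, 0.0135]
eef_rot: [[0.983, -0.184, -0.009], [-0.184, -0.983, -0.0], [-0.009, 0.002, -1.0]]
ft_force: [-3.5, 3.8, 5.7]
gripper_width: 0.0513
```

Station x is now about -21, so I'll creep to contact with the stop.

Call:
play_rows --motion '[[[1,0,0],0,0.2],[[2,0,0],0,0.2],[[3,0,0],0,0.2],[[3,0,0],0,0.2]]'

```text
time: 8.78
eef_pos: [0.5727, 0.1009, 0.0132]
eef_rot: [[0.983, -0.183, -0.011], [-0.183, -0.983, -0.0], [-0.011, 0.002, -1.0]]
ft_force: [-4.6, 2.9, 5.8]
gripper_width: 0.0516
```

Call:
play_rows --motion '[[[1,0,0],0,0.2],[[2,0,0],0,0.2],[[2,0,0],0,0.2]]'

```text
time: 9.03
eef_pos: [0.5731, 0.1009, 0.0128]
eef_rot: [[0.983, -0.183, -0.014], [-0.183, -0.983, -0.0], [-0.014, 0.003, -1.0]]
ft_force: [-5.0, 1.8, 6.6]
gripper_width: 0.0514
```

```bash
python3 - <<'E'
from h import *
goto((-17,30,14)); o=robot.get_obs(); print(np.round(o['joint_pos'],3),np.round(o['joint_efforts'],1),np.round(o['wrist_torque'],2))
p,d=robot.camera('wrist'); cv2.imwrite('pics/w3.png',np.clip(p*1.6,0,255).astype('u1'))
E
```

```text
t 9.03 stn pos [-19.2  30.4  12.8] shift [ 2.2  0.4 -1.2] turn 0.0003 F [-5.   1.8  6.6] w 51.4 tilt [-0.014 -0.    -1.   ]
[-0.065  0.614 -0.284  1.837  0.237  0.737 -2.233] [  2.1 -67.1  -1.9 -23.3   1.1  -0.9  -0.1] [0.71 0.95 0.1 ]
```

View pics/w3.png

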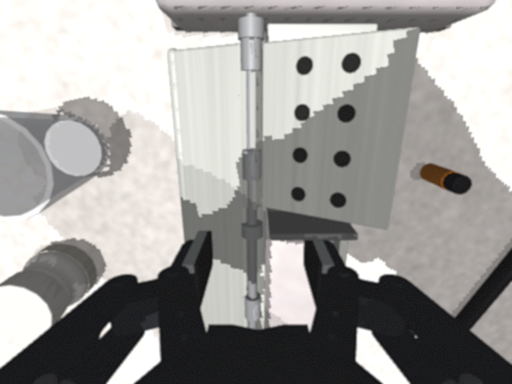

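The plate at (310,228) is just ahead of the lid's near edge, so the rack is home or nearly so. I'll push more firmly to tell.

Call:
play_rows --motion '[[[2,0,-0.5],0,0.2],[[4,0,-0.5],0,0.2],[[6,0,-0.5],0,0.2],[[6,0,-0.5],0,0.2]]'

```text
time: 9.42
eef_pos: [0.5747, 0.1006, 0.0126]
eef_rot: [[0.983, -0.182, -0.021], [-0.182, -0.983, -0.001], [-0.021, 0.005, -1.0]]
ft_force: [-13.1, 4.9, 13.4]
gripper_width: 0.0513
```

```bash
python3 - <<'E'
from h import *
goto((-17,30,14)); o=robot.get_obs(); c=robot.calibration('wrist'); T=c['T_tool_cam']; q=np.load('q.npy')
d=robot.camera('wrist')[1]; v,u=np.indices(d.shape)
Pt=np.stack([(u-c['cx'])/c['fx']*d,(v-c['cy'])/c['fy']*d,d],-1)@T[:3,:3].T+T[:3,3]
P=Pt@np.array(o['eef_rot']).T+o['eef_pos']
R=np.array([[np.cos(q[2]),-np.sin(q[2])],[np.sin(q[2]),np.cos(q[2])]]); s=(P[...,:2]-q[:2])@R*1000; z=P[...,2]*1000
m=(v>205)&(v<250)&(u>270)&(u<302)&(z>52)&(z<62)&(d>0); print('plate x',m.sum(),np.percentile(s[...,0][m],[1,5,50,95]).round(1))
m=(v<60)&(z>40)&(z<52)&(u>180)&(u<420)&(s[...,0]>80)&(d>0); print('housing front',np.percentile(s[...,0][m],[1,3,50]).round(1) if m.any() else None)
m=(v<215)&(z>35)&(z<70)&(u>185)&(u<235)&(s[...,0]>20)&(s[...,0]<92); print('bar far end (82)',np.percentile(s[...,0][m],[98,99.5]).round(1))
E
```

```text
t 9.42 stn pos [-17.5  30.5  12.6] shift [ 0.5  0.5 -1.4] turn 0.0012 F [-13.1   4.9  13.4] w 51.3 tilt [-0.021 -0.001 -1.   ]
plate x 613 [-5.9 -5.3 -2.  12.7]
housing front [80.3 81.1 97. ]
bar far end (82) [80.4 81.2]
```

Force rose to 13 N with almost no motion, and the plate is at x = -5.9 against -6 expected, so the rack is home. I'll back off the plate first while still holding the bar, then raise.

Call:
play_rows --motion '[[[-3,0,0],0,0.2],[[-6,0,0],0,0.2],[[-10,0,0],0,0.2],[[-12,0,0],0,0.2],[[-12,0,0],0,0.2]]'

```text
time: 9.88
eef_pos: [0.5648, 0.1031, 0.0136]
eef_rot: [[0.983, -0.182, -0.018], [-0.182, -0.983, 0.0], [-0.017, 0.003, -1.0]]
ft_force: [2.4, 2.7, 5.2]
gripper_width: 0.0508
```

```bash
python3 - <<'E'
from h import *
goto((-30,30,14)); o=robot.get_obs(); c=robot.calibration('wrist'); T=c['T_tool_cam']; q=np.load('q.npy')
d=robot.camera('wrist')[1]; v,u=np.indices(d.shape)
Pt=np.stack([(u-c['cx'])/c['fx']*d,(v-c['cy'])/c['fy']*d,d],-1)@T[:3,:3].T+T[:3,3]
P=Pt@np.array(o['eef_rot']).T+o['eef_pos']
R=np.array([[np.cos(q[2]),-np.sin(q[2])],[np.sin(q[2]),np.cos(q[2])]]); s=(P[...,:2]-q[:2])@R*1000; z=P[...,2]*1000
m=(v>150)&(v<225)&(s[...,1]<20)&(s[...,1]>-20)&(s[...,0]<5)&(z>52)&(z<62)&(d>0); print('plate x',m.sum(),np.percentile(s[...,0][m],[1,5,50,95]).round(1))
E
```

```text
t 9.88 stn pos [-27.8  31.1  13.6] shift [-2.2  1.1 -0.4] turn 0.0009 F [2.4 2.7 5.2] w 50.8 tilt [-0.018  0.    -1.   ]
plate x 819 [-6.  -5.7 -3.2 -2.1]
```

The rack stayed home with the plate at x = -6.0. Raising gently now.

Call:
play_rows --motion '[[[0,0,-3],0,0.2],[[-1,0,-6],0,0.2],[[-1,0,-9],0,0.2],[[-1,0,-12],0,0.2],[[-1,0,-16],0,0.2],[[-2,0,-25],0,0.2],[[-2,0,-40],0,0.2],[[-3,0,-60],0,0.2],[[-4,0,-85],0,0.2],[[-5,0,-110],0,0.2],[[-6,0,-140],0,0.2],[[-6,0,-160],0,0.2]]'

```text
time: 10.93
eef_pos: [0.5614, 0.1038, 0.1764]
eef_rot: [[0.983, -0.182, -0.017], [-0.182, -0.983, -0.0], [-0.017, 0.004, -1.0]]
ft_force: [0.7, 0.6, 0.3]
gripper_width: 0.0513
```

Call:
play_rows --motion '[[[-30,0,0],0,0.2],[[-60,0,0],0,0.2],[[-90,0,0],0,0.2],[[-110,0,0],0,0.2],[[-110,0,0],0,0.2]]'

```text
time: 11.35
eef_pos: [0.4485, 0.1238, 0.1785]
eef_rot: [[0.983, -0.18, -0.02], [-0.18, -0.984, -0.002], [-0.019, 0.006, -1.0]]
ft_force: [0.7, -0.4, -0.4]
gripper_width: 0.0512
```

```bash
python3 - <<'E'
from h import *
goto((-30,30,14)); lid()
p,d=robot.camera('wrist'); a=np.clip(p*1.4,0,255).astype('u1')[:250]
p,d=robot.camera('scene'); b=np.clip(cv2.resize(p[150:290,130:370],(512,299),interpolation=2)*1.4,0,255).astype('u1')
cv2.imwrite('pics/end.png',np.vstack([a,b]))
E
```

```text
t 11.35 stn pos [-145.9   30.2  178.5] shift [119.   -0.4 162.2] turn 0.0029 F [ 0.7 -0.4 -0.4] w 51.2 tilt [-0.02  -0.002 -1.   ]
top 367 angle lid 0.225 bar 0.212 468
scene 487 angle lid 0.219 bar 0.223 697
```

View pics/end.png

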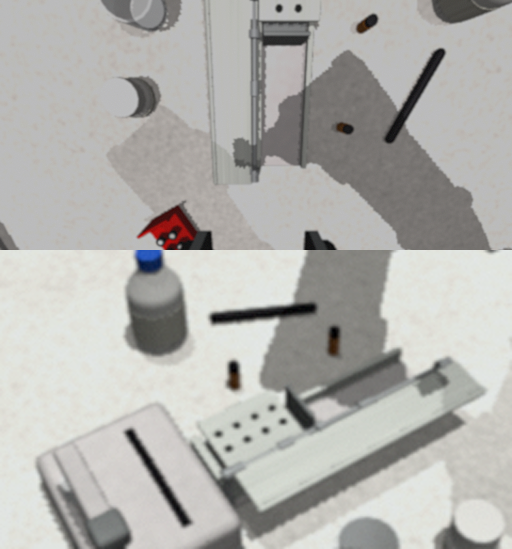

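The flap lies at 0.22 on the caps, with the plate just in front of the lid at (298,408) in the lower view. The vials, marker, bottle, beaker and jar are all standing, and the arm is clear. Handing in.

```bash
python3 -c "
from station import robot
print(robot.sign_off())"
```

```text
the job is handed in; nothing more can be done
None
```

The rack is fully home, the flap is down on the vial caps, and the job is handed in at about 11.5 s on the robot's clock.

One fingertip pressed the rocker bar and opened the flap to about 0.65 rad. It held the bar there while the other finger pushed the grey rack about 103 mm to the back stop. I then backed off the plate, with the bar still held, before lifting away.

**Rack home:** the plate's outer face was at station x of about -6.0 mm, where -6 is expected. At the stop the force rose to 13 N with almost no further movement. The plate had not moved after I backed off, before lifting.

**Flap:** both cameras put it at 0.21–0.23 rad after release, which matches lying level on the caps.

**Surroundings:** the spare vials, bottle, marker, jar and beaker look undisturbed in the last pictures. The robot was clear of everything.

**Checks that failed or disagreed:**
- The first station pose from the top camera was about 4 mm off sideways from the wrist view. I used the wrist view.
- The fingertips were about 25 mm behind the TCP at this opening, much more than the 13 mm expected, so I found the bar by contact.
- Late in the push the gripper blocked the cameras' view of the flap. There I judged it only by the steady tool height and force, and by the open lid in the wrist picture.

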